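# Shut the air valve under the sliding cover

## Task

Shut off the compressed air at the pottery bench: push the plywood cover of the grey valve box along its track until it is fully open, then push the red valve handle round as far as it goes, until it is shut. Use the fingertips only to push: do not lift the cover, leave it open afterwards, and leave the blue handle and the jar, bowl and stamp as they are.

Things in the scene. Friction and masses are not known exactly. Their poses are not given: they have to be found in the camera images.
- valvebox: Grey steel box fixed on the bench, 200 mm (its x) wide, side walls 70 mm high. Origin on the bench under the centre of its open well, which is 150 mm (x) by 250 mm (y) inside, floor 8 mm up, and holds two valves; the box ends at y = -135 and +400 mm. Two copper pipes leave its +x side and bend down into the bench within 170 mm of its y axis. The cover opens along the box's +y.
- track_end (a point): Middle of the track's end stop, a steel bar 80 mm high: at y = +388 mm in the box's frame, 75 mm up. The cover lies on the side walls, 70 mm up, between steel lips 80 mm high at x = +-93 mm (3 mm play each side). From y = +125 mm to the stop the box is closed on top: the deck on which the open cover parks.
- cover_mid (a point): Centre of the loose plywood cover plate, 180 (x) by 270 (y) by 8 mm, 0.35 to 0.7 kg, axes parallel to the box's; 74 mm above the bench. Closed, it is 0 to 12 mm along the box's y and hides the well; against the stop it is at +253 mm. It slides with about 1 to 6 N.
- cover_bar (a point): Centre of the black bar that stands on the cover, 110 mm (x) by 12 mm (y) by 22 mm high (from 78 to 100 mm above the bench), at y = -100 mm from the cover's centre. Pushing its -y face towards the box's +y slides the cover open.
- air_handle (a joint): Angle of the red handle (to be shut): 0 = open, it points from its pivot to the box's -x; it turns clockwise seen from above, towards the box's +y; 1.571 = shut, at its stop, pointing to the box's +y. Starts at 0 to 0.3. Stiff: about 3 to 4 N at 45 mm from the pivot; stays where it is left.
- air_pivot (a point): On the vertical pivot axis of the red handle, at the handle's mid-height, 53 mm above the bench. The red valve is in one of two places in the box: x = +30 mm and y = -60 or +50 mm; the blue one has the other.
- air_tip (a point): On the red handle, 60 mm from the pivot, at mid-height. The handle is a bar 14 mm wide, from 44 to 62 mm above the bench, reaching 65 mm from the pivot. Below it is the brass valve body, top 35 mm above the bench, 26 mm wide, from the pivot 25 mm to the box's -x and on to the +x wall; elsewhere under the handle is free.
- water_handle (a joint): Angle of the blue handle, same shape and sense as the red one; starts at 0 to 0.25; to be left alone.
- water_tip (a point): On the blue handle, 60 mm from its pivot, at mid-height.
- jar_mid (a point): Centre of a glaze jar, 62 mm across, 88 mm high, white cap; loose, leave alone.
- bowl_mid (a point): Centre (half-way up) of a terracotta bowl, 96 mm across, 50 mm high; loose, leave alone.
- stamp_mid (a point): Centre of a turned wooden clay stamp, 68 mm across at the foot, 74 mm high; loose, leave alone.

How it is judged:
By the outcome, as a careful person would: the job done as asked, in the order asked, and still so for the second after the job is handed in, with the robot touching nothing.
It also fails if it takes over 51 s, if anything falls off the work surface, if the arm or the gripper's body presses on something with over 40 N, if the wrist force passes 120 N, or if a joint passes its speed limit or range.

## Robot

A 7-joint arm with a two-finger parallel gripper is mounted at the origin on the work surface. World frame = base frame: x ahead of the robot, y to its left, z up, the work surface at z = 0. Lengths are in m, angles in rad, forces in N, time in s.
With the tool pointing down it reaches from about 0.425 to 1.025 m from the base axis. Payload 9.4 kg.
Tool frame: the origin (TCP) lies on the centre line of the jaws, within the pads' length; the fingertips stand 8 mm ahead of it and the grasp point (between the pads) lies 11 mm behind it (arm.tips_ahead is the distance from the TCP to the fingertips, in m); x points along the fingers, z is the direction in which the jaws open and shut, and the axes are right-handed (so a half turn about x gives the same grasp; the last joint's range is limited). The gripper opens to 93 mm and grips with 3 to 60 N. Pads are 15 mm wide; open, the fingers measure 128 mm over their backs; the gripper's body (75 mm by 188 mm) begins 65 mm behind the grasp point.
Start: joints at [1.032, 0.599, -0.003, 1.599, 0.002, 0.943, -0.08], TCP at [0.323, -0.649, 0.227] pointing down, gripper open.
Joint ranges: [-2.57, 2.57], [-0.35, 1.97], [-1.29, 1.29], [0.11, 2.56], [-1.05, 4.19], [0.11, 1.86], [-2.63, 2.63]. Speed limits (rad/s): [2.22, 2.22, 3.01, 3.01, 3.14, 3.14, 3.14].

## Interface

Orientations are given as a rotation vector (axis times angle).
In Python, from plant import sensors, cams, job, recognise, cut_out, arm gives the robot as it stands.
- The arm moves only by the tool carry_out, never from a script. Its argument "steps" is a list of rows, each a list of 3 entries, a list of its own where there are three numbers: the shift along the tool's x, y, z in units of 30 mm (1.0 is 30 mm), then the turn, a rotation vector about the tool's x, y, z in units of 8 degrees (1.0 is 8 degrees), then the opening, from -1 (shut) to 1 (fully open). A call has 1 to 10 rows; each row is the pose to reach, as a shift and turn from the pose measured when the call began, along the tool's axes at that moment; what a row does not reach only later rows make up. A row lasts 1/8 s, in which the tool goes at most 62.5 mm and 10.7 degrees, less where a joint would pass 70% of its speed; a pose out of reach is approached as far as the arm can. A call with a gripper value outside its range is refused whole. The fingers move at their own pace and stop on an object; "grip_force" is the grip in N (left out, the last holds). Time passes only in rows, so rows that repeat a pose let the fingers close. It gives the time, the measured TCP pose, the force and the opening at its end, in the units of the state.
- sensors.get_state(): the state, without advancing time (a new reading comes with each control period).
- cams.get_image(name): name is "scene" or "top" or "wrist"; returns (picture, depth): 420x560x3 uint8, blue, green, red; 420x560 float32, m along the optical axis (not along the pixel's ray), 0 where there is no reading.
- cams.get_calibration(name): a dict with "fx", "fy", "cx", "cy" (pixels), "R" (3x3) and "t" (3): a world point X has camera coordinates R X + t. Camera axes: x right, y down, z forward; pixel columns grow to the right and rows downward; lengths in m; the calibration is good to about 2 mm. A picture is of the moment at which its call begins: read the wrist's pose just before it. get_calibration takes no time and is no camera call; for the wrist camera it gives the pose at the moment of the call.
- job.sign_off(): hands the job in, once; it reports no verdict.
Trained networks look in the newest picture that a camera, given by its name, has taken for a name from the list of things; names that differ only in an ending like _2 or _b are one class to them, and where a whole thing is asked for, a point or a joint stands for the part that bears it (a point fixed in the world has none). Each returns a list of dicts, best first, with "confidence" (0 to 1); they miss things now and then, are a little off and sometimes report something else, mostly with a low value. They report only what shows in the picture. A call takes as long as a camera call.
- recognise(camera, query): "position" ([column, row] in pixels, amid what is visible of it).
- cut_out(camera, query): "pixels" (420x560 bool, what is visible of it) and "position" ([column, row] in pixels, amid what is visible of it).
The state is a dict: "t": time; "joint_positions": joint angles; "joint_vel": joint speeds; "tau": joint torques, N m; "eef_pos": TCP position; "tcp_rot": TCP orientation; "force": force on the tool from outside, world axes, zero at the start; "ft_torque": the same for the moment, N m; "grip_width": finger opening in m.
Only numpy, scipy, OpenCV 4.12 (cv2) and the standard library are available. Lean on these libraries where they do the work, as an engineer would, in place of code of your own. Each camera call takes 0.05 s, during which the arm holds its last target. There are 200 camera calls.

## Working session

There is one attempt and no reset: what is moved stays moved. The work goes in short steps, Python scripts to look and compute and a tool call to move; the robot and the scene stay as the last step left them, time stands still between calls to the robot, and variables do not carry over. Pictures are saved under pics/ and viewed, about 8 in all and at most 12, crops included, and the job is handed in when it is done.

Besides the shell and the picture viewer there is one more tool, called after ">>>" by a JSON object that holds its "method" and its "body", one argument or row to a line. carry_out: Moves the arm, as the interface text tells. Its arguments: {"type":"object","properties":{"steps":{"type":"array"},"grip_force":{"type":"number"}},"required":["steps"]}

```bash
ls; mkdir -p pics; cat > h.py <<'E'
import numpy as np, cv2
from plant import sensors, cams, job, recognise, cut_out, arm
from scipy.spatial.transform import Rotation as Ro
def world(name,depth,px):
    c=cams.get_calibration(name); px=np.atleast_2d(px).astype(int)
    z=depth[px[:,1],px[:,0]]
    X=np.c_[(px[:,0]-c['cx'])/c['fx']*z,(px[:,1]-c['cy'])/c['fy']*z,z]
    return (X-c['t'])@np.array(c['R'])
def project(name,P):
    c=cams.get_calibration(name); q=np.atleast_2d(P)@np.array(c['R']).T+c['t']
    return np.c_[q[:,0]/q[:,2]*c['fx']+c['cx'],q[:,1]/q[:,2]*c['fy']+c['cy']]
E
python3 - <<'E'
from h import *
s=sensors.get_state();print(s['t'],s['eef_pos'],s['tcp_rot'],s['grip_width'],arm.tips_ahead)
print(Ro.from_rotvec(s['tcp_rot']).as_matrix().round(3))
for n in['top','scene']:
    im,d=cams.get_image(n);cv2.imwrite(f'pics/{n}0.png',im)
    for q in['cover_mid','cover_bar','valvebox','jar_mid','bowl_mid','stamp_mid','air_handle']:
        for r in cut_out(n,q)[:1]:
            m=r['pixels']&(d>0);ys,xs=np.nonzero(m);W=world(n,d,np.c_[xs,ys])
            print(n,q,round(r['confidence'],2),np.round(r['position']),m.sum(),'median',np.median(W,0).round(3),'min',np.percentile(W,2,axis=0).round(3),'max',np.percentile(W,98,axis=0).round(3))
            if q in('cover_bar','cover_mid','valvebox'):
                Wt=W[W[:,2]>np.percentile(W[:,2],90)-.006][:,:2]
                print('   rect',cv2.minAreaRect(Wt.astype(np.float32)))
E
```

```text
pics
0.0 [ 0.32279568 -0.64862739  0.22576323] [ 0.86335087  1.3944325  -0.86222441] 0.09302858871156885 0.008
[[-0.001  0.895  0.446]
 [ 0.001  0.446 -0.895]
 [-1.    -0.    -0.002]]
top cover_mid 0.56 [301. 202.] 6719 median [ 0.568 -0.031  0.078] min [ 0.481 -0.161  0.073] max [0.657 0.098 0.099]
   rect ((0.569305956363678, -0.031550854444503784), (0.17960618436336517, 0.2696554660797119), 5.898777008056641)
top cover_bar 0.58 [301. 206.] 6830 median [ 0.567 -0.031  0.078] min [ 0.479 -0.161  0.073] max [0.658 0.098 0.099]
   rect ((0.5690321326255798, -0.03160105645656586), (0.1801612824201584, 0.2696118652820587), 5.898777008056641)
top valvebox 0.84 [213. 217.] 9246 median [0.539 0.207 0.067] min [ 0.439 -0.126  0.007] max [0.709 0.356 0.083]
   rect ((0.5562512874603271, 0.095804363489151), (0.2019246220588684, 0.534294843673706), 6.043293476104736)
top bowl_mid 0.96 [248. 150.] 911 median [0.727 0.111 0.022] min [0.678 0.066 0.   ] max [0.762 0.152 0.052]
top stamp_mid 0.68 [372. 176.] 477 median [ 0.649 -0.225  0.011] min [ 0.623 -0.261 -0.001] max [ 0.684 -0.2    0.075]
sc
[... 348 characters left out ...]
]
   rect ((0.5681755542755127, -0.027704864740371704), (0.18369078636169434, 0.27039146423339844), 6.223886489868164)
scene valvebox 0.75 [345. 221.] 14206 median [0.602 0.185 0.066] min [ 0.443 -0.146  0.003] max [0.72  0.361 0.081]
   rect ((0.5541791915893555, 0.09915842115879059), (0.20595186948776245, 0.5352823734283447), 6.024796962738037)
scene jar_mid 0.75 [159. 210.] 917 median [ 0.55  -0.242  0.065] min [ 0.51  -0.27   0.008] max [ 0.562 -0.218  0.091]
scene bowl_mid 0.97 [317. 276.] 1466 median [0.704 0.114 0.025] min [0.673 0.07  0.002] max [0.763 0.155 0.052]
scene stamp_mid 0.95 [165. 263.] 784 median [ 0.662 -0.224  0.011] min [ 0.624 -0.257 -0.   ] max [ 0.687 -0.197  0.074]
```

```bash
python3 - <<'E'
import cv2,numpy as np
a=cv2.imread('pics/top0.png');b=cv2.imread('pics/scene0.png')
cv2.imwrite('pics/both.png',np.vstack([a[80:380],b[100:400]]))
E
```

```text
(no output)
```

View pics/both.png

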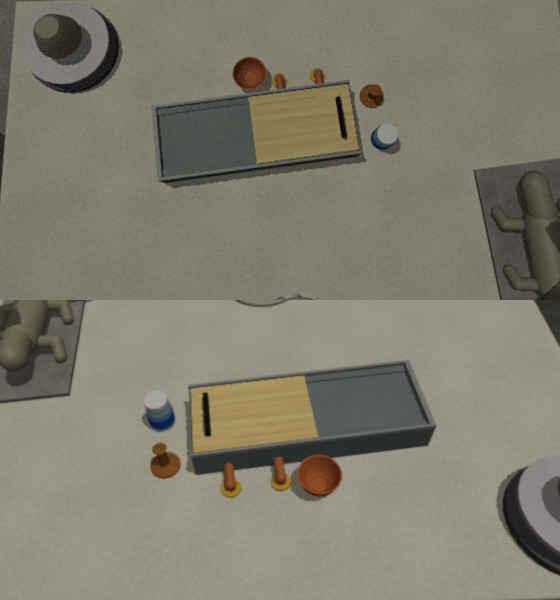

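The top view (upper half) and scene view (lower half) agree. The cover is closed, with its bar at about (341,117) in the upper half, and the jar and stamp lie beyond the box's -y end. The pipes and bowl are on the +x side. The box yaw is about +6°, with its origin near (0.569, -0.034).

```bash
cat >> h.py <<'E'
O=np.array([.5693,-.034]);YAW=.105
B=np.array([[np.cos(YAW),-np.sin(YAW)],[np.sin(YAW),np.cos(YAW)]])
def tobox(P): P=np.atleast_2d(P); return np.c_[(P[:,:2]-O)@B,P[:,2]]
def frombox(P): P=np.atleast_2d(P); return np.c_[P[:,:2]@B.T+O,P[:,2]]
def Rgoal(yaw=YAW):
    z=np.array([np.cos(yaw),np.sin(yaw),0]);x=np.array([0,0,-1.]);return np.c_[x,np.cross(z,x),z]
def plan(*pts):
    "print the units for moves to fingertip points in the box frame (mm), jaws along box x"
    s=sensors.get_state();R=Ro.from_rotvec(s['tcp_rot']).as_matrix()
    tip=s['eef_pos']+R[:,0]*arm.tips_ahead
    print('t %.2f tip(box mm)'%s['t'],(tobox(tip)[0]*1e3).round(1),'F',np.round(s['force'],1),'w',round(s['grip_width'],3))
    rv=Ro.from_matrix(R.T@Rgoal()).as_rotvec()
    for p in pts:
        w=frombox(np.array(p)/1e3)[0]-Rgoal()[:,0]*arm.tips_ahead
        print(p,'shift',(R.T@(w-s['eef_pos'])/.03).round(2),'turn',(rv/np.radians(8)).round(2))
E
python3 - <<'E'
from h import *
print(tobox([[.55,-.245,.04],[.655,-.228,.04]]).round(3))
plan((0,-135,150),(0,-130,110),(0,-130,85))
E
```

```text
[[-0.041 -0.208  0.04 ]
 [ 0.065 -0.202  0.04 ]]
t 0.80 tip(box mm) [-309.4 -585.9  218.7] F [0.3 0.  0.3] w 0.093
(0, -135, 150) shift [  2.29  14.91 -10.48] turn [-8.69  0.    0.  ]
(0, -130, 110) shift [  3.62  14.97 -10.64] turn [-8.69  0.    0.  ]
(0, -130, 85) shift [  4.45  14.97 -10.64] turn [-8.69  0.    0.  ]
```

>>> {"method": "carry_out", "body": {
  "steps": [
    [[0, 1.9, -1.3], [-1.1, 0, 0], 0.1],
    [[0, 3.8, -2.6], [-2.2, 0, 0], 0.1],
    [[0, 5.7, -4], [-3.3, 0, 0], 0.1],
    [[0.3, 7.6, -5.3], [-4.4, 0, 0], 0.1],
    [[0.6, 9.4, -6.6], [-5.5, 0, 0], 0.1],
    [[1, 11.2, -7.9], [-6.6, 0, 0], 0.1],
    [[1.5, 13, -9.2], [-7.7, 0, 0], 0.1],
    [[2, 14.4, -10.1], [-8.69, 0, 0], 0.1],
    [[2.3, 14.9, -10.5], [-8.69, 0, 0], 0.1],
    [[2.3, 14.9, -10.5], [-8.69, 0, 0], 0.1]
  ]
}}

```text
t: 2.05
eef_pos: [0.5844, -0.1626, 0.1566]
tcp_rot: [-0.086, 1.569, 0.09]
force: [0.2, -0.4, 0.7]
grip_width: 0.0511
```

```bash
python3 - <<'E'
from h import *
plan((0,-130,110),(0,-130,86))
im,d=cams.get_image('wrist');cv2.imwrite('pics/w1.png',im)
r=cut_out('wrist','cover_bar')
for q in r[:1]:
    ys,xs=np.nonzero(q['pixels']&(d>0));W=tobox(world('wrist',d,np.c_[xs,ys]));W=W[W[:,2]>.094]
    print(q['confidence'],len(W),np.percentile(W,[2,50,98],axis=0).round(4) if len(W) else '')
E
```

```text
t 2.05 tip(box mm) [   1.5 -129.5  148.6] F [ 0.2 -0.4  0.7] w 0.051
(0, -130, 110) shift [ 1.29 -0.02 -0.05] turn [ 0.05 -0.   -0.02]
(0, -130, 86) shift [ 2.09 -0.02 -0.05] turn [ 0.05 -0.   -0.02]
0.59 3396 [[-0.0545 -0.1059  0.0963]
 [-0.0017 -0.0995  0.1009]
 [ 0.0496 -0.0941  0.1024]]
```

View pics/w1.png

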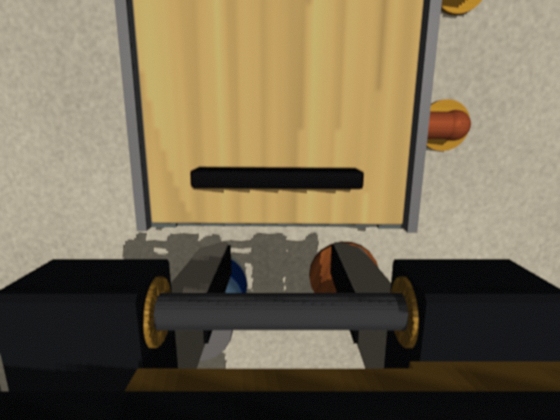

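>>> {"method": "carry_out", "body": {
  "steps": [
    [[1, 0, -0.1], [0, 0, 0], 0.1],
    [[2.1, 0, -0.1], [0, 0, 0], 0.1],
    [[2.1, 0, -0.1], [0, 0, 0], 0.1],
    [[2.1, 0.3, -0.1], [0, 0, 0], 0.1],
    [[2.1, 0.6, -0.1], [0, 0, 0], 0.1],
    [[2.1, 1, -0.1], [0, 0, 0], 0.1],
    [[2.1, 1.5, -0.1], [0, 0, 0], 0.1],
    [[2.1, 2, -0.1], [0, 0, 0], 0.1],
    [[2.1, 2.5, -0.1], [0, 0, 0], 0.1],
    [[2.1, 3, -0.1], [0, 0, 0], 0.1]
  ]
}}

```text
t: 3.4
eef_pos: [0.5711, -0.0792, 0.0957]
tcp_rot: [-0.084, 1.568, 0.08]
force: [0.7, -8.0, 5.9]
grip_width: 0.0512
```

```bash
python3 - <<'E'
from h import *
plan((0,130,86))
E
```

```text
t 3.40 tip(box mm) [ -2.9 -45.2  87.7] F [ 0.7 -8.   5.9] w 0.051
(0, 130, 86) shift [0.04 5.84 0.1 ] turn [-0.    0.01  0.02]
```

>>> {"method": "carry_out", "body": {
  "steps": [
    [[0, 0.6, 0.1], [0, 0, 0], 0.1],
    [[0, 1.2, 0.1], [0, 0, 0], 0.1],
    [[0, 1.8, 0.1], [0, 0, 0], 0.1],
    [[0, 2.4, 0.1], [0, 0, 0], 0.1],
    [[0, 3, 0.1], [0, 0, 0], 0.1],
    [[0, 3.6, 0.1], [0, 0, 0], 0.1],
    [[0, 4.2, 0.1], [0, 0, 0], 0.1],
    [[0, 4.8, 0.1], [0, 0, 0], 0.1],
    [[0, 5.2, 0.1], [0, 0, 0], 0.1],
    [[0, 5.5, 0.1], [0, 0, 0], 0.1]
  ]
}}

```text
t: 4.65
eef_pos: [0.5569, 0.0854, 0.0959]
tcp_rot: [-0.085, 1.567, 0.079]
force: [-0.2, -7.0, 6.0]
grip_width: 0.051
```

```bash
python3 - <<'E'
from h import *
plan((0,140,86))
E
```

```text
t 4.65 tip(box mm) [  0.2 120.   87.9] F [-0.2 -7.   6. ] w 0.051
(0, 140, 86) shift [ 0.06  0.67 -0.01] turn [-0.    0.01  0.03]
```

>>> {"method": "carry_out", "body": {
  "steps": [
    [[0, 0.2, 0], [0, 0, 0], 0.1],
    [[0, 0.4, 0], [0, 0, 0], 0.1],
    [[0, 0.55, 0], [0, 0, 0], 0.1],
    [[0, 0.7, 0], [0, 0, 0], 0.1],
    [[0, 0.85, 0], [0, 0, 0], 0.1],
    [[0, 0.85, 0], [0, 0, 0], 0.1]
  ]
}}

```text
t: 5.4
eef_pos: [0.5549, 0.1026, 0.0961]
tcp_rot: [-0.089, 1.568, 0.068]
force: [4.9, -27.3, 8.8]
grip_width: 0.0512
```

```bash
python3 - <<'E'
from h import *
plan((0,90,150))
im,d=cams.get_image('top')
for r in cut_out('top','cover_mid')[:1]:
    ys,xs=np.nonzero(r['pixels']&(d>0));W=tobox(world('top',d,np.c_[xs,ys]));print(r['confidence'],np.percentile(W,[1,50,99],axis=0).round(3))
E
```

```text
t 5.40 tip(box mm) [  0.  137.3  88.1] F [  4.9 -27.3   8.8] w 0.051
(0, 90, 150) shift [-2.04 -1.61  0.01] turn [-0.04  0.    0.1 ]
0.72 [[-0.087  0.19   0.072]
 [-0.005  0.295  0.078]
 [ 0.091  0.383  0.085]]
```

>>> {"method": "carry_out", "body": {
  "steps": [
    [[0, -0.3, 0], [0, 0, 0], 0.1],
    [[-0.5, -0.8, 0], [0, 0, 0], 0],
    [[-2, -2, 0], [0, 0, 0], -0.5],
    [[-3.5, -3.8, 0], [0, 0, 0], -1],
    [[-4, -5.6, 0], [0, 0, 0], -1],
    [[-4, -7.4, 0], [0, 0, 0], -1],
    [[-4, -8.2, 0], [0, 0, 0], -1],
    [[-4, -8.5, 0], [0, 0, 0], -1],
    [[-4, -8.5, 0], [0, 0, 0], -1]
  ]
}}

```text
t: 6.62
eef_pos: [0.5801, -0.1488, 0.2199]
tcp_rot: [-0.088, 1.568, 0.069]
force: [-0.1, 0.3, 0.0]
grip_width: 0.0001
```

```bash
python3 - <<'E'
from h import *
plan()
im,d=cams.get_image('wrist');cv2.imwrite('pics/w2.png',im)
print(project('wrist',frombox([[.03,-.06,.062],[.03,.05,.062]])).round())
for q in['air_handle','water_handle','cover_bar']:
    for r in cut_out('wrist',q)[:1]:
        ys,xs=np.nonzero(r['pixels']&(d>0));W=tobox(world('wrist',d,np.c_[xs,ys]));T=W[(W[:,2]>.057)&(W[:,2]<.11)]
        print(q,r['confidence'],r['position'],len(T),np.percentile(T,[2,50,98],axis=0).round(4).tolist() if len(T) else '', cv2.minAreaRect(T[:,:2].astype(np.float32)*1000))
E
```

```text
t 6.62 tip(box mm) [  -1.3 -115.4  211.9] F [-0.1  0.3  0. ] w 0.0
[[314. 137.]
 [317.  -0.]]
air_handle 0.67 [292.9, 136.6] 1514 [[-0.033, -0.069, 0.0594], [0.0082, -0.0582, 0.0622], [0.0392, -0.0497, 0.0658]] ((3.187664031982422, -59.59366989135742), (76.53207397460938, 22.890365600585938), 0.48104286193847656)
water_handle 0.77 [294.5, 7.4] 835 [[-0.0308, 0.0391, 0.0576], [0.0176, 0.0473, 0.0617], [0.0391, 0.0503, 0.0659]] ((3.1411514282226562, 44.63512420654297), (11.831459045410156, 76.36093139648438), 89.26731872558594)
```

View pics/w2.png

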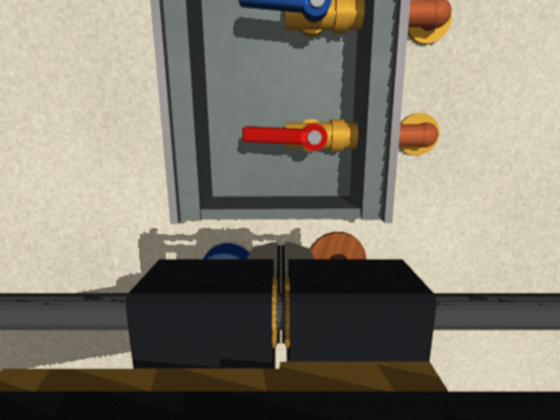

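```bash
python3 - <<'E'
from h import *
plan((-15,-95,100),(-15,-95,47),(-15,-76,47),(-18,-64,47),(-17,-51,47),(-13,-39.5,47),(-6.5,-29,47),(3,-20.5,47),(14,-15,47))
E
```

```text
t 6.83 tip(box mm) [  -1.1 -114.4  211.6] F [ 0.1 -0.1  0.5] w 0.001
(-15, -95, 100) shift [ 3.71  0.69 -0.47] turn [-0.02  0.    0.09]
(-15, -95, 47) shift [ 5.48  0.71 -0.47] turn [-0.02  0.    0.09]
(-15, -76, 47) shift [ 5.47  1.34 -0.47] turn [-0.02  0.    0.09]
(-18, -64, 47) shift [ 5.46  1.74 -0.57] turn [-0.02  0.    0.09]
(-17, -51, 47) shift [ 5.46  2.18 -0.54] turn [-0.02  0.    0.09]
(-13, -39.5, 47) shift [ 5.45  2.56 -0.41] turn [-0.02  0.    0.09]
(-6.5, -29, 47) shift [ 5.45  2.91 -0.19] turn [-0.02  0.    0.09]
(3, -20.5, 47) shift [5.45 3.2  0.13] turn [-0.02  0.    0.09]
(14, -15, 47) shift [5.44 3.38 0.49] turn [-0.02  0.    0.09]
```

>>> {"method": "carry_out", "body": {
  "steps": [
    [[1.8, 0.6, -0.4], [0, 0, 0.1], -1],
    [[3.5, 0.65, -0.5], [0, 0, 0.1], -1],
    [[4.6, 0.65, -0.5], [0, 0, 0.1], -1],
    [[5.4, 0.65, -0.5], [0, 0, 0.1], -1],
    [[5.45, 0.65, -0.5], [0, 0, 0.1], -1],
    [[5.45, 0.65, -0.5], [0, 0, 0.1], -1]
  ]
}}

```text
t: 7.58
eef_pos: [0.5639, -0.1313, 0.0565]
tcp_rot: [-0.08, 1.569, 0.082]
force: [0.3, 0.2, 0.0]
grip_width: 0.0005
```

```bash
python3 - <<'E'
from h import *
plan((-15,-76,48),(-18,-64,48),(-17,-51,48),(-13,-39.5,48),(-6.5,-29,48),(3,-20.5,48),(14,-15,48))
E
```

```text
t 7.58 tip(box mm) [-15.5 -96.2  48.5] F [0.3 0.2 0. ] w 0.001
(-15, -76, 48) shift [0.02 0.67 0.02] turn [-0.02  0.01 -0.01]
(-18, -64, 48) shift [ 0.02  1.07 -0.08] turn [-0.02  0.01 -0.01]
(-17, -51, 48) shift [ 0.02  1.51 -0.05] turn [-0.02  0.01 -0.01]
(-13, -39.5, 48) shift [0.02 1.89 0.08] turn [-0.02  0.01 -0.01]
(-6.5, -29, 48) shift [0.02 2.24 0.3 ] turn [-0.02  0.01 -0.01]
(3, -20.5, 48) shift [0.02 2.53 0.61] turn [-0.02  0.01 -0.01]
(14, -15, 48) shift [0.02 2.71 0.98] turn [-0.02  0.01 -0.01]
```

>>> {"method": "carry_out", "body": {
  "steps": [
    [[0, 0.5, 0], [0, 0, 0], -1],
    [[0, 0.8, 0], [0, 0, 0], -1],
    [[0, 1.1, -0.08], [0, 0, 0], -1],
    [[0, 1.3, -0.07], [0, 0, 0], -1],
    [[0, 1.5, -0.05], [0, 0, 0], -1],
    [[0, 1.7, 0], [0, 0, 0], -1],
    [[0, 1.9, 0.1], [0, 0, 0], -1],
    [[0, 2.1, 0.2], [0, 0, 0], -1],
    [[0, 2.25, 0.3], [0, 0, 0], -1]
  ]
}}

```text
t: 8.7
eef_pos: [0.5658, -0.0628, 0.0568]
tcp_rot: [-0.08, 1.569, 0.082]
force: [-2.1, -3.9, -0.7]
grip_width: 0.0004
```

```bash
python3 - <<'E'
from h import *
plan((-6.5,-29,48),(3,-20.5,48),(14,-15,48))
im,d=cams.get_image('wrist');cv2.imwrite('pics/w3.png',im)
E
```

```text
t 8.70 tip(box mm) [ -6.5 -28.3  48.8] F [-2.1 -3.9 -0.7] w 0.0
(-6.5, -29, 48) shift [ 0.02 -0.02  0.  ] turn [-0.01  0.   -0.01]
(3, -20.5, 48) shift [0.03 0.26 0.32] turn [-0.01  0.   -0.01]
(14, -15, 48) shift [0.03 0.44 0.68] turn [-0.01  0.   -0.01]
```

View pics/w3.png

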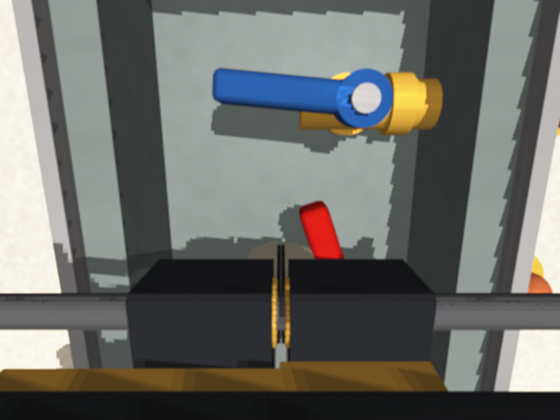

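The red handle's tip is at about (315,210) and the handle has turned to roughly 65-70°. The blue handle, pivot at about (366,98), is clear and unmoved. I'll continue the arc.

>>> {"method": "carry_out", "body": {
  "steps": [
    [[0, 0.12, 0.14], [0, 0, 0], -1],
    [[0, 0.24, 0.3], [0, 0, 0], -1],
    [[0, 0.33, 0.42], [0, 0, 0], -1],
    [[0, 0.38, 0.52], [0, 0, 0], -1],
    [[0, 0.4, 0.6], [0, 0, 0], -1]
  ]
}}

```text
t: 9.38
eef_pos: [0.5787, -0.0497, 0.0564]
tcp_rot: [-0.081, 1.577, 0.08]
force: [-16.2, -7.7, 14.4]
grip_width: 0.0006
```

```bash
python3 - <<'E'
from h import *
plan((14,-15,48))
E
```

```text
t 9.38 tip(box mm) [  7.6 -16.6  48.4] F [-16.2  -7.7  14.4] w 0.001
(14, -15, 48) shift [0.01 0.05 0.21] turn [-0.02 -0.05 -0.  ]
```

>>> {"method": "carry_out", "body": {
  "steps": [
    [[0, 0, 0.1], [0, 0, 0], -1],
    [[0, 0, 0.1], [0, 0, 0], -1]
  ]
}}

```text
t: 9.62
eef_pos: [0.5785, -0.0497, 0.0563]
tcp_rot: [-0.081, 1.583, 0.08]
force: [-11.5, -2.4, 8.9]
grip_width: 0.0007
```

```bash
python3 - <<'E'
from h import *
plan((-25,-20,48),(-25,-20,130),(-10,-110,215))
E
```

```text
t 9.62 tip(box mm) [  7.4 -16.6  48.3] F [-11.5  -2.4   8.9] w 0.001
(-25, -20, 48) shift [ 0.03 -0.12 -1.08] turn [-0.02 -0.1   0.  ]
(-25, -20, 130) shift [-2.71 -0.12 -1.12] turn [-0.02 -0.1   0.  ]
(-10, -110, 215) shift [-5.55 -3.12 -0.65] turn [-0.02 -0.1   0.  ]
```

It has stopped moving, so I'll back off and check.

>>> {"method": "carry_out", "body": {
  "steps": [
    [[0, -0.1, -0.5], [0, -0.1, 0], -1],
    [[0, -0.12, -1], [0, -0.1, 0], -1],
    [[-1.4, -0.12, -1.1], [0, -0.1, 0], -1],
    [[-2.8, -0.3, -1.1], [0, -0.1, 0], -1],
    [[-4.4, -1.5, -0.9], [0, -0.1, 0], -1],
    [[-5.5, -3, -0.7], [0, -0.1, 0], -1],
    [[-5.5, -3.1, -0.7], [0, -0.1, 0], -1],
    [[-5.5, -3.1, -0.7], [0, -0.1, 0], -1]
  ]
}}

```text
t: 10.62
eef_pos: [0.5691, -0.1435, 0.2212]
tcp_rot: [-0.08, 1.569, 0.081]
force: [0.6, 0.6, -0.1]
grip_width: 0.0004
```

```bash
python3 - <<'E'
from h import *
plan((-25,-20,48))
im,d=cams.get_image('wrist');cv2.imwrite('pics/w4.png',im)
for q in['air_handle','water_handle']:
    for r in cut_out('wrist',q)[:1]:
        ys,xs=np.nonzero(r['pixels']&(d>0));W=tobox(world('wrist',d,np.c_[xs,ys]));T=W[(W[:,2]>.057)&(W[:,2]<.07)]
        v=cv2.fitLine(T[:,:2].astype(np.float32),cv2.DIST_HUBER,0,.001,.001).ravel()
        print(q,r['confidence'],len(T),np.percentile(T,[2,50,98],axis=0).round(4).tolist(),'dir deg',np.degrees(np.arctan2(v[1],v[0])))
im,d=cams.get_image('top')
for q in['cover_mid','bowl_mid','stamp_mid','jar_mid']:
  for r in cut_out('top',q)[:1]:
    ys,xs=np.nonzero(r['pixels']&(d>0));W=world('top',d,np.c_[xs,ys])
    if q[0]=='c':W=tobox(W)
    print(q,round(r['confidence'],2),np.percentile(W,[2,50,98],axis=0).round(3).tolist())
cv2.imwrite('pics/top4.png',im)
E
```

```text
t 10.62 tip(box mm) [ -11.7 -108.9  213.2] F [ 0.6  0.6 -0.1] w 0.0
(-25, -20, 48) shift [ 5.51  2.96 -0.45] turn [-0.02  0.   -0.  ]
air_handle 0.7 1535 [[0.0191, -0.0687, 0.059], [0.0285, -0.0368, 0.0617], [0.0386, 0.0034, 0.0654]] dir deg -89.623146
water_handle 0.68 1880 [[-0.0333, 0.0401, 0.058], [0.0074, 0.0516, 0.0616], [0.0384, 0.0597, 0.0654]] dir deg -4.9626813
cover_mid 0.63 [[-0.083, 0.121, 0.073], [0.0, 0.25, 0.078], [0.088, 0.377, 0.099]]
bowl_mid 0.66 [[0.678, 0.067, 0.003], [0.729, 0.111, 0.022], [0.762, 0.151, 0.053]]
stamp_mid 0.69 [[0.457, 0.087, 0.073], [0.543, 0.217, 0.078], [0.633, 0.344, 0.099]]
jar_mid 0.36 [[0.421, -0.234, 0.008], [0.513, -0.225, 0.035], [0.525, -0.106, 0.684]]
```

View pics/w4.png

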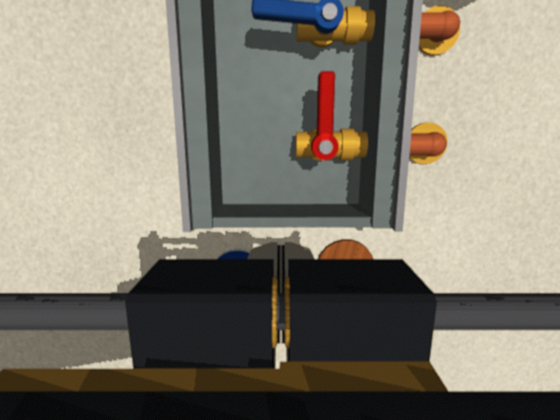

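View pics/top4.png

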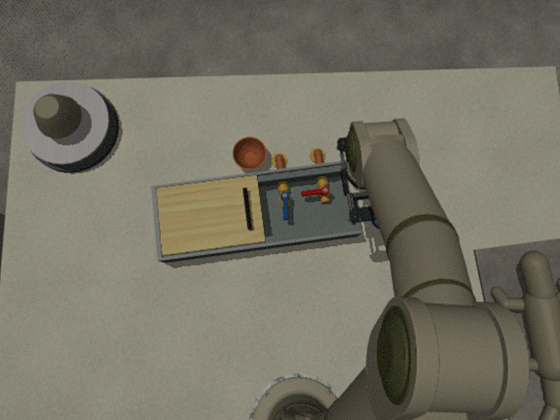

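The wrist view shows the red handle pointing along the box's +y, from (326,147) to (326,75). Its fitted direction is 89.6° and the blue handle is unmoved. The top view shows the cover parked at the stop end, with its far edge at column 157. I'll do one last check on the stop gap and the loose items from the scene camera.

```bash
python3 - <<'E'
from h import *
im,d=cams.get_image('scene')
for q in['cover_mid','stamp_mid','jar_mid','bowl_mid']:
  for r in cut_out('scene',q)[:1]:
    ys,xs=np.nonzero(r['pixels']&(d>0));W=world('scene',d,np.c_[xs,ys])
    if q[0]=='c':W=tobox(W)
    print(q,round(r['confidence'],2),np.percentile(W,[2,50,98],axis=0).round(3).tolist())
p=project('scene',frombox([[0,.385,.078]]))[0].astype(int);print(p)
c=im[p[1]-70:p[1]+70,max(0,p[0]-100):p[0]+100]
cv2.imwrite('pics/s5.png',cv2.resize(c,None,fx=4,fy=4,interpolation=cv2.INTER_CUBIC))
E
```

```text
cover_mid 0.7 [[-0.083, 0.124, 0.075], [0.009, 0.252, 0.078], [0.088, 0.383, 0.099]]
stamp_mid 0.6 [[0.622, -0.258, -0.001], [0.662, -0.224, 0.011], [0.687, -0.197, 0.074]]
jar_mid 0.97 [[0.506, -0.273, 0.003], [0.549, -0.241, 0.064], [0.562, -0.217, 0.09]]
bowl_mid 0.56 [[0.675, 0.072, 0.002], [0.705, 0.116, 0.025], [0.763, 0.157, 0.052]]
[415 191]
```

View pics/s5.png

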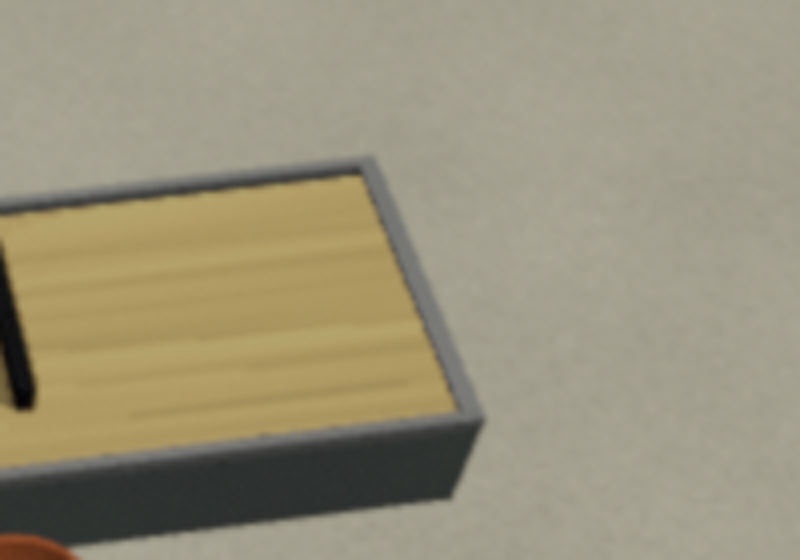

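The cover's far edge, running from about (365,178) to (460,410), lies flush against the stop bar with no gap. The loose items are where they started, so I'm handing the job in.

```bash
python3 -c "
from h import *
print(job.sign_off())"
```

```text
the job is handed in; nothing more can be done
None
```

The compressed air is shut off. I slid the cover fully open with the fingertips behind its bar, then pushed the red handle round to its stop with the closed fingertips. The job was handed in about 11 s into the 51 s allowed, with the arm clear of everything.

**Last checks:**
- **Cover:** its centre measures +250 to +252 mm, against +253 mm at the stop. The close-up shows no gap, and the pushing force rose to 27 N at the end, as expected on reaching the stop.
- **Red handle:** it measures about 89.6° against 90° for shut, and it stopped moving under about 12–16 N of push.
- **Blue handle, jar, bowl and stamp:** the jar, bowl and stamp measure within about 4 mm of where they started. The blue handle still points to the box's -x (about 5° in the last view) and nothing touched it.

**Checks that disagreed or were odd:**
- In the last top view the network mistook the cover for the stamp, and its jar report was unreliable. I used the scene camera for those two, and it agreed with the first look.
- The wrist sensor read 6–14 N upwards on the tool while pushing. I did not find the cause; it went back to zero once the arm backed off.

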